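Dispense ferrite chokes from the detented gate feeder

ROBOT

A 6-joint arm with a two-finger parallel gripper is mounted at the origin on the work surface. World frame = base frame: x ahead of the robot, y to its left, z up, the work surface at z = 0. Lengths are in m, angles in rad, forces in N, time in s.
With the tool pointing down it reaches from about 0.325 to 0.9 m from the base axis. Payload 6.1 kg.
Tool frame: the origin (TCP) lies midway between the tips of the shut fingers; the grasp point (between the pads) lies 19 mm behind it; z points along the fingers, y is the line along which they close (so a half turn about z gives the same grasp; the last joint's range is limited). The gripper opens to 87 mm and grips with 3 to 60 N. Pads are 19 mm wide; open, the fingers measure 117 mm over their backs; the gripper's body (75 mm by 190 mm) begins 51 mm behind the grasp point.
Start: joints at [1.042, 0.22, 1.526, -0, 1.395, -0.126], TCP at [0.245, 0.575, 0.223] pointing down, gripper open.
Joint ranges: [-2.98, 2.98], [-0.91, 2.08], [0.09, 2.57], [-1.24, 4.39], [0.2, 2.65], [-2.68, 2.68]. Speed limits (rad/s): [2.57, 2.57, 3.01, 3.14, 3.14, 3.14].

INTERFACE

Orientations are given as a unit quaternion [w, x, y, z].
In Python, from rig import status, vision, sign_off gives the robot as it stands.
- The arm moves only by the tool servo_tool, never from a script. Its argument "rows" is a list of rows, each an object of numbers: "tx", "ty", "tz": the shift along the tool's x, y, z as a fraction of full scale; "yaw": the turn about the tool's z as a fraction of full scale; "hand": the opening, from 0 (shut) to 1 (fully open). In form: [{"tx": .., "ty": .., "tz": .., "yaw": .., "hand": ..}, ...]. A call has 1 to 8 rows; each row shifts and turns the commanded pose from where the row before left it, along the tool's axes as they then stand; what a row does not reach is not made up. Full scale, the value 1, is 2 cm for a shift and 360 degrees for a turn. A row lasts 1/10 s, in which the tool goes at most 50 mm and 8.59 degrees, less where a joint would pass 70% of its speed; a pose out of reach is approached as far as the arm can. A call with a number of a shift or a turn outside -1 to 1 is refused whole. A call with a gripper value outside its range is refused whole. The fingers move at their own pace and stop on an object; the grip force is fixed at half the most. Time passes only in rows, so rows that do not move let the fingers close. It gives the time, the measured TCP pose, the force, the opening and the grip force at its end, in the units of the state.
- status.state(): the state, without advancing time (a new reading comes with each control period).
- vision.grab_frame(name): name is "scene" or "side" or "wrist"; returns a dict with "pixels" (420x560x3 uint8, red, green, blue), "fx", "fy", "cx", "cy" (pixels), "rvec" (rotation vector, rad) and "tvec" (3), from world to camera coordinates, as OpenCV has them. Camera axes: x right, y down, z forward; pixel columns grow to the right and rows downward; lengths in m; the calibration is good to about 2 mm. A picture is of the moment at which its call begins. There is no depth.
- sign_off(): hands the job in; it is judged then, once.
The state is a dict: "time_s": time; "joint_positions": joint angles; "qd": joint speeds; "joint_torque": joint torques, N m; "position": TCP position; "orientation": TCP orientation; "contact_force": force on the tool from outside, world axes, zero at the start; "torque": the same for the moment, N m; "finger_gap": opening from 0.0 (shut) to 1.0 (fully open); "gripper_force": force on a finger pad.
Only numpy, scipy, OpenCV 4.12 (cv2) and the standard library are available. Lean on these libraries where they do the work, as an engineer would, in place of code of your own. Each camera call takes 0.05 s, during which the arm holds its last target. There are 200 camera calls.

TASK

Stand the steel tray on the desk under the spout of the little chute feeder, then turn the feeder's gate knob counter-clockwise (seen from above) until it clicks over into its open position, so that all three ferrite chokes slide into the tray. Then turn the knob back until it clicks shut, and leave the tray with the chokes standing upright under the spout. Do not disturb the antenna, circuit board, adapter and fuse holder lying around.

Things in the scene. Friction and masses are not known exactly. Their poses are not given: they have to be found in the camera images.
- feeder: fixed aluminium chute on a grey post and steel base plate. Origin on the desk, z up. The open-topped chute (36 mm wide inside, walls 26 mm, 130 mm long, slope 38 deg) lies along x = 0 and runs down to the feeder's -y. Base plate x +-45, y -5 to 95 mm; before y = -5 mm the space under the chute is free. Chute's rear top: y 30, z 165 mm. Position and yaw vary.
- spout_lip (a point): middle of the lower edge of the chute floor, 60 mm above the desk, at feeder (0, -70, 60) mm, axes as the feeder's. The chokes leave over it towards -y, landing from 0 to 60 mm beyond it in plan.
- knob_grip (a point): grip point on the gate knob's vertical axis, at feeder (32, -64, 173) mm; turns with the knob. Knob: upright black bar 46 mm long (point x), 14 mm thick (point y), 155 to 187 mm above the desk, bearing block below (top at 145 mm). Its shaft carries the gate, a steel paddle 52 mm long, 70 to 100 mm above the desk, reaching to the point's -x: shut, it bars the chute mouth.
- gate (a joint): angle of knob and gate, rad, counter-clockwise from above. 0: shut click position, bar across the chute; 1.25: open click position (72 degrees on). A spring detent holds it in either; the crest between lies at 0.62 and takes about 0.13 N m to pass, beyond it the knob snaps over. End stops at -0.04 and 1.29.
- tray: loose open steel tray, 62 mm (x) by 130 mm (y), 40 mm high, walls and floor 3 mm, about 0.15 kg. Origin: centre of its underside; it starts empty and upright on the desk. Can be gripped across its 62 mm width.
- choke0: loose ferrite choke, a grey box 20 x 22 x 18 mm, 25 g; origin at its centre. Waits in the chute behind the gate (lowest of three)
- choke1: loose ferrite choke, a grey box 20 x 22 x 18 mm, 25 g; origin at its centre. Waits in the chute behind the gate (middle of three)
- choke2: loose ferrite choke, a grey box 20 x 22 x 18 mm, 25 g; origin at its centre. Waits in the chute behind the gate (top of three)
- antenna: black rubber-duck antenna lying on the desk, 170 mm long along its y, 15 mm thick, origin under its middle; loose; part of the desk's clutter, to be left where it lies
- board: green circuit board 62 x 90 mm, parts up to 18 mm high, origin under its centre; loose; part of the desk's clutter, to be left where it lies
- adapter: silver coaxial adapter, 43 mm long along its y, 14 mm high, origin under its middle; loose; part of the desk's clutter, to be left where it lies
- fuse_holder: yellow plastic fuse holder, 20 x 40 mm (leads to 64 mm along y), 24 mm high, origin under its centre; loose; part of the desk's clutter, to be left where it lies
Not all that is in view belongs to the job. There is more than one size of the feeder; the job needs the smaller. Several things have the shape of the tray; the one meant has the colours described above.

How it is judged:
On the way, in this order (a step that is already met when the one before it is completed fails the run):
1. the tray stands on the desk under the spout lip, with the gate still shut (x of spout_lip in the frame of tray between -0.029 and 0.029 m and y of spout_lip in the frame of tray between -0.063 and 0.063 m and height (world z) of tray below 0.006 m and angle between tray's own z axis and vertical below 0.1 rad and linear speed of tray below 0.03 m/s and value of joint gate below 0.3 rad), for 0.2 s.
2. the gate knob is clicked over to open and all three chokes lie in the tray (x of spout_lip in the frame of tray between -0.029 and 0.029 m and y of spout_lip in the frame of tray between -0.063 and 0.063 m and height (world z) of tray below 0.006 m and angle between tray's own z axis and vertical below 0.1 rad and linear speed of tray below 0.03 m/s and x of choke0 in the frame of tray between -0.031 and 0.031 m and y of choke0 in the frame of tray between -0.065 and 0.065 m and z of choke0 in the frame of tray between 0.002 and 0.048 m and x of choke1 in the frame of tray between -0.031 and 0.031 m and y of choke1 in the frame of tray between -0.065 and 0.065 m and z of choke1 in the frame of tray between 0.002 and 0.048 m and x of choke2 in the frame of tray between -0.031 and 0.031 m and y of choke2 in the frame of tray between -0.065 and 0.065 m and z of choke2 in the frame of tray between 0.002 and 0.048 m and value of joint gate above 1 rad), for 0.2 s.
At the end, for the whole second after the job is handed in: The gate knob is back in its shut click position (below 0.2 rad), all three chokes lie at rest inside the tray, and the tray stands upright (within 0.1 rad) on the desk with the spout lip above its opening (x of spout_lip in the frame of tray between -0.029 and 0.029 m and y of spout_lip in the frame of tray between -0.063 and 0.063 m and height (world z) of tray below 0.006 m and angle between tray's own z axis and vertical below 0.1 rad and linear speed of each of tray, choke0, choke1, choke2 below 0.03 m/s and x of choke0 in the frame of tray between -0.031 and 0.031 m and y of choke0 in the frame of tray between -0.065 and 0.065 m and z of choke0 in the frame of tray between 0.002 and 0.048 m and x of choke1 in the frame of tray between -0.031 and 0.031 m and y of choke1 in the frame of tray between -0.065 and 0.065 m and z of choke1 in the frame of tray between 0.002 and 0.048 m and x of choke2 in the frame of tray between -0.031 and 0.031 m and y of choke2 in the frame of tray between -0.065 and 0.065 m and z of choke2 in the frame of tray between 0.002 and 0.048 m and value of joint gate below 0.2 rad); the robot touches nothing.
It fails at once if the rubber-duck antenna is moved more than 30 mm (distance of antenna from where it was at the start of the episode above 0.03 m).
It fails at once if the circuit board is moved more than 30 mm (distance of board from where it was at the start of the episode above 0.03 m).
It fails at once if the coaxial adapter is moved more than 30 mm (distance of adapter from where it was at the start of the episode above 0.03 m).
It fails at once if the fuse holder is moved more than 30 mm (distance of fuse_holder from where it was at the start of the episode above 0.03 m).
It also fails if it takes over 61 s, if anything falls off the work surface, if the arm or the gripper's body presses on something with over 40 N, if the wrist force passes 120 N, or if a joint passes its speed limit or range.

## Working session

There is one attempt and no reset: what is moved stays moved. The work goes in short steps, Python scripts to look and compute and a tool call to move; the robot and the scene stay as the last step left them, time stands still between calls to the robot, and variables do not carry over. Pictures are saved under pics/ and viewed, at most 10 in all, crops included, and the job is handed in when it is done.

Besides the shell and the picture viewer there is one more tool, called after "Request:" in YAML: its name, and indented under it one key for each argument. servo_tool: Moves the arm, as the interface text tells. Its arguments: {"type":"object","properties":{"rows":{"type":"array"}},"required":["rows"]}

```bash
mkdir -p pics; cat > h.py <<'E'
import numpy as np, cv2, pickle
def save(name,fn):
    from rig import vision
    f=vision.grab_frame(name); cv2.imwrite(f'pics/{fn}.png',np.array(f['pixels'],np.uint8)[:,:,::-1])
    pickle.dump({k:np.array(v) for k,v in f.items()},open(f'pics/{fn}.pkl','wb'))
def load(fn): return pickle.load(open(f'pics/{fn}.pkl','rb'))
def ray(f,u,v):
    R=cv2.Rodrigues(f['rvec'].astype(float))[0]; t=f['tvec'].reshape(3)
    d=R.T@np.array([(u-f['cx'])/f['fx'],(v-f['cy'])/f['fy'],1.]); return -R.T@t,d/np.linalg.norm(d)
def onz(f,u,v,z):
    c,d=ray(f,u,v); return c+d*(z-c[2])/d[2]
def proj(f,P):
    K=np.array([[f['fx'],0,f['cx']],[0,f['fy'],f['cy']],[0,0,1]],float)
    return cv2.projectPoints(np.array(P,float).reshape(-1,1,3),f['rvec'].astype(float),f['tvec'].astype(float),K,None)[0].reshape(-1,2)
def tri(f1,p1,f2,p2):
    a,d=ray(f1,*p1); b,e=ray(f2,*p2)
    s=np.linalg.lstsq(np.c_[d,-e],b-a,rcond=None)[0]; P=a+s[0]*d;Q=b+s[1]*e
    return (P+Q)/2,np.linalg.norm(P-Q)
E
python3 - <<'E'
from h import *
for n in('scene','side','wrist'):
    save(n,n+'0'); f=load(n+'0'); print(n,ray(f,280,210),f['fx'])
from rig import status; print(status.state())
E
```

```text
scene (array([1.04364274, 0.23069373, 0.83101668]), array([-0.55111384, -0.2220969 , -0.80432984])) 428.01773012165046
side (array([ 0.24836974, -0.61264312,  0.84409436]), array([ 0.3416515 ,  0.62067144, -0.70572035])) 500.0276294058054
wrist (array([0.16834324, 0.606315  , 0.38376459]), array([ 0.25722742, -0.10376279, -0.96076393])) 332.02151584025205
{'time_s': 0.15, 'joint_positions': array([ 1.04186434e+00,  2.21078686e-01,  1.52735266e+00,  3.51848651e-06,
        1.39470102e+00, -1.26113101e-01]), 'qd': array([ 0.00027485, -0.00283238, -0.00369859, -0.0003595 , -0.00025529,
        0.00035834]), 'joint_torque': array([ 5.10920995e-05, -4.95189500e+01, -3.87883508e+01,  7.00419210e-02,
        5.29992068e-02, -6.61531817e-05]), 'position': array([0.2447727 , 0.57455053, 0.22166537]), 'orientation': array([-2.49300990e-04,  2.00050724e-01,  9.79785239e-01, -7.28374817e-04]), 'contact_force': array([-0.6328683, -0.3994803,  0.7358034]), 'torque': array([-0.01953081, -0.02617827, -0.03249144]), 'gripper_force': 0.0, 'finger_gap': 1.0002529438230692}
```

View pics/scene0.png

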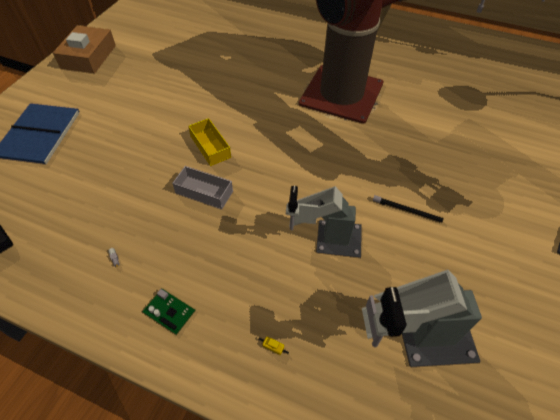

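View pics/side0.png

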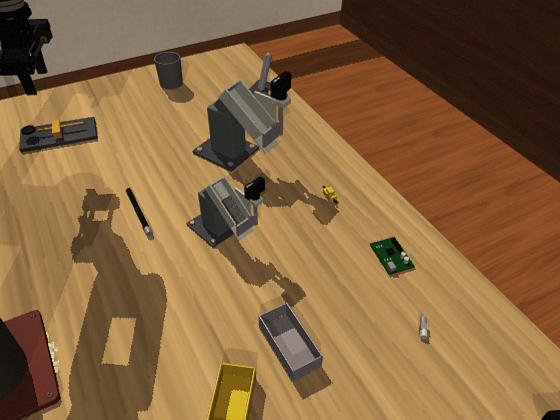

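The scene view shows the small feeder at about (330,222) with its knob at (293,200). The steel tray is at (203,187), with a yellow decoy at (210,142) and the large feeder at (430,320). The side view shows the small feeder at (230,210), its knob at (255,188) and the tray at (290,340). I'll enlarge these areas for corner picking.

```bash
python3 - <<'E'
from h import *
a=cv2.imread('pics/scene0.png')[155:265,165:375]; b=cv2.imread('pics/side0.png')[165:385,180:330]
A=cv2.resize(a,None,fx=3.8,fy=3.8,interpolation=cv2.INTER_CUBIC)[:, :]; cv2.imwrite('pics/ca.png',A)
B=cv2.resize(b,None,fx=2.7,fy=2.7,interpolation=cv2.INTER_CUBIC);cv2.imwrite('pics/cb.png',B)
# tray rim/foot by colour: greyish (low sat) blob
for n,c in(('scene0',(203,187)),('side0',(290,340))):
    im=cv2.imread(f'pics/{n}.png'); h=cv2.cvtColor(im,cv2.COLOR_BGR2HSV)
    m=((h[...,1]<70)&(h[...,2]>40)).astype(np.uint8)
    m=cv2.morphologyEx(m,cv2.MORPH_CLOSE,np.ones((3,3)))
    k,l,s,ce=cv2.connectedComponentsWithStats(m); i=l[c[1],c[0]]; print(n,i,s[i],ce[i])
    cs=cv2.findContours((l==i).astype(np.uint8),cv2.RETR_EXTERNAL,cv2.CHAIN_APPROX_NONE)[0]
    cn=max(cs,key=cv2.contourArea); print(cv2.approxPolyDP(cv2.convexHull(cn),2,True).reshape(-1,2).tolist())
E
```

```text
scene0 18 [ 173  167   60   42 1542] [202.80998703 186.94357977]
[[184, 167], [231, 182], [232, 191], [221, 208], [175, 191], [173, 182]]
side0 24 [ 259  302   64   80 2776] [290.14301153 341.66894813]
[[286, 302], [322, 356], [320, 367], [293, 381], [259, 326], [260, 315]]
```

View pics/ca.png

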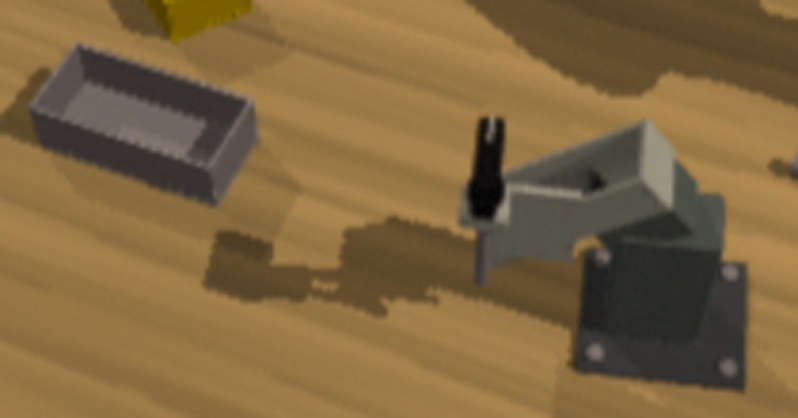

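View pics/cb.png

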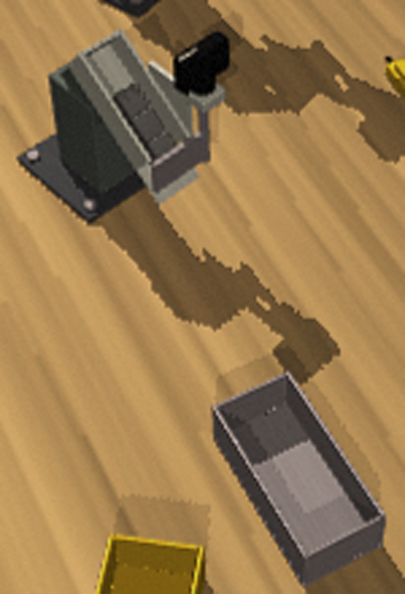

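The crops resolve the tray's rim corners: scene (186,167), (174,183), (221,198), (232,182); side (287,303), (259,316), (293,370), (322,356). They also show the base plate corners, the chute lip and the knob bar.

```bash
python3 - <<'E'
from h import *
import itertools
S=load('scene0');D=load('side0')
s=lambda u,v:(u/3.8+165,v/3.8+155); d=lambda u,v:(u/2.7+180,v/2.7+165)
T=[s(80,44),s(33,105),s(213,165),s(256,102)];U=[d(289,374),d(213,408),d(306,554),d(384,516)]
for p in T:
    r=[tri(S,p,D,q) for q in U]; b=min(r,key=lambda x:x[1]+abs(x[0][2]-.04)); print('rim',b[0].round(4),round(b[1],4),onz(S,*p,.04).round(4))
for q in U: print('rim side z.04',onz(D,*q,.04).round(4))
print('plate scene',[onz(S,*s(*p),.006).round(4).tolist() for p in[(746,264),(745,385),(574,369),(585,250)]])
print('plate side',[onz(D,*d(*p),.006).round(4).tolist() for p in[(20,158),(92,218)]])
print('knob side top',[onz(D,*d(*p),.187).round(4).tolist() for p in[(180,57),(222,36)]], 'scene',[onz(S,*s(*p),.187).round(4).tolist() for p in[(491,118),(487,185)]])
print('knob tri', tri(S,s(491,119),D,d(180,55)),tri(S,s(487,183),D,d(222,38)))
E
```

```text
rim [ 0.4712 -0.2575  0.0375] 0.0059 [ 0.4707 -0.2542  0.04  ]
rim [ 0.529  -0.2584  0.0381] 0.0064 [ 0.5278 -0.2551  0.04  ]
rim [ 0.5273 -0.1312  0.0378] 0.008 [ 0.5254 -0.1277  0.04  ]
rim [ 0.4683 -0.1302  0.035 ] 0.0059 [ 0.4694 -0.1262  0.04  ]
rim side z.04 [ 0.5291 -0.1356  0.04  ]
rim side z.04 [ 0.4689 -0.1355  0.04  ]
rim side z.04 [ 0.4726 -0.2608  0.04  ]
rim side z.04 [ 0.5306 -0.2616  0.04  ]
plate scene [[0.4417, 0.1936, 0.006], [0.5247, 0.2175, 0.006], [0.5541, 0.1222, 0.006], [0.4711, 0.0992, 0.006]]
plate side [[0.4442, 0.1849, 0.006], [0.472, 0.0937, 0.006]]
knob side top [[0.5402, 0.0538, 0.187], [0.5775, 0.0602, 0.187]] scene [[0.5379, 0.0557, 0.187], [0.5788, 0.0699, 0.187]]
knob tri (array([0.54016128, 0.05571921, 0.18798381]), np.float64(0.0019234664622796525)) (array([0.57717053, 0.06639161, 0.18218709]), np.float64(0.00652263449672461))
```

Request:
servo_tool:
  rows:
    - {"yaw": 0.0232,"tz": -0.3}
    - {"yaw": 0.0232,"tz": -0.3}
    - {"yaw": 0.0232,"tz": -0.3}
    - {"yaw": 0.0232,"tz": -0.3}
    - {"yaw": 0.0232,"tz": -0.3}
    - {"yaw": 0.0232,"tz": -0.3}
    - {"yaw": 0.0232,"tz": -0.3}
    - {"yaw": 0.0232,"tz": -0.3}

```text
schema error: expected keys tx, ty, tz, yaw, hand
```

```bash
cat >> h.py <<'E'
def go(x,y,z,ang=None):
    "shift (in rows of 20mm) along tool axes to reach TCP target; ang = tool y heading deg"
    from rig import status
    from scipy.spatial.transform import Rotation as R
    s=status.state(); q=s['orientation']; M=R.from_quat([q[1],q[2],q[3],q[0]]).as_matrix()
    h=np.degrees(np.arctan2(M[1,1],M[0,1])); e=M.T@(np.array([x,y,z])-s['position'])/.02
    print('t',s['time_s'],'pos',s['position'].round(4),'head',h.round(2),'tilt',M[:,2].round(3),'units',e.round(2),'F',s['contact_force'].round(1),'gap',s['finger_gap'],s['gripper_force'])
    if ang is not None: print('yaw total',round(((h-ang+180)%360-180)/360,4))
E
python3 - <<'E'
from h import *
S=load('scene0');D=load('side0')
print('big knob',tri(S,(393,290),D,(282,80)),'big chute rear',tri(S,(455,278),D,(232,85)))
go(.499,-.232,.17,0)
E
```

```text
big knob (array([0.7282744 , 0.27430017, 0.25970867]), np.float64(0.017920990970313813)) big chute rear (array([0.64558799, 0.36388703, 0.22132258]), np.float64(0.013230153923424626))
t 0.15 pos [0.2448 0.5746 0.2217] head 66.92 tilt [-0.001 -0.001 -1.   ] units [-27.5  -32.11   2.63] F [-0.6 -0.4  0.7] gap 1.0002529438230692 0.0
yaw total 0.1859
```

Request:
servo_tool:
  rows:
    - {"tx": 0,"ty": 0,"yaw": 0.0232,"tz": -0.3,"hand": 1}
    - {"tx": 0,"ty": 0,"yaw": 0.0232,"tz": -0.3,"hand": 1}
    - {"tx": 0,"ty": 0,"yaw": 0.0232,"tz": -0.3,"hand": 1}
    - {"tx": 0,"ty": 0,"yaw": 0.0232,"tz": -0.3,"hand": 1}
    - {"tx": 0,"ty": 0,"yaw": 0.0232,"tz": -0.3,"hand": 1}
    - {"tx": 0,"ty": 0,"yaw": 0.0232,"tz": -0.3,"hand": 1}
    - {"tx": 0,"ty": 0,"yaw": 0.0232,"tz": -0.3,"hand": 1}
    - {"tx": 0,"ty": 0,"yaw": 0.0232,"tz": -0.3,"hand": 1}

```text
time_s: 0.95
position: [0.2449, 0.5748, 0.2703]
orientation: [0.0, 0.709, 0.706, -0.0]
contact_force: [0.7, -0.5, 0.5]
finger_gap: 0.998
gripper_force: 0.0
```

```bash
python3 - <<'E'
from h import *
go(.499,-.232,.17,0)
E
```

```text
t 0.95 pos [0.2449 0.5748 0.2703] head -0.24 tilt [-0.    -0.001 -1.   ] units [-40.28  12.88   5.04] F [ 0.7 -0.5  0.5] gap 0.9976268380376204 0.0
yaw total -0.0007
```

Request:
servo_tool:
  rows:
    - {"tx": -1,"ty": 0.32,"yaw": 0,"tz": 0,"hand": 1}
    - {"tx": -1,"ty": 0.32,"yaw": 0,"tz": 0,"hand": 1}
    - {"tx": -1,"ty": 0.32,"yaw": 0,"tz": 0,"hand": 1}
    - {"tx": -1,"ty": 0.32,"yaw": 0,"tz": 0,"hand": 1}
    - {"tx": -1,"ty": 0.32,"yaw": 0,"tz": 0,"hand": 1}
    - {"tx": -1,"ty": 0.32,"yaw": 0,"tz": 0,"hand": 1}
    - {"tx": -1,"ty": 0.32,"yaw": 0,"tz": 0,"hand": 1}
    - {"tx": -1,"ty": 0.32,"yaw": 0,"tz": 0,"hand": 1}

```text
time_s: 1.75
position: [0.2965, 0.4141, 0.2702]
orientation: [0.0, 0.706, 0.708, -0.0]
contact_force: [-0.2, -0.4, -0.2]
finger_gap: 0.997
gripper_force: 0.0
```

Request:
servo_tool:
  rows:
    - {"tx": -1,"ty": 0.32,"yaw": 0,"tz": 0,"hand": 1}
    - {"tx": -1,"ty": 0.32,"yaw": 0,"tz": 0,"hand": 1}
    - {"tx": -1,"ty": 0.32,"yaw": 0,"tz": 0,"hand": 1}
    - {"tx": -1,"ty": 0.32,"yaw": 0,"tz": 0,"hand": 1}
    - {"tx": -1,"ty": 0.32,"yaw": 0,"tz": 0,"hand": 1}
    - {"tx": -1,"ty": 0.32,"yaw": 0,"tz": 0,"hand": 1}
    - {"tx": -1,"ty": 0.32,"yaw": 0,"tz": 0,"hand": 1}
    - {"tx": -1,"ty": 0.32,"yaw": 0,"tz": 0,"hand": 1}

```text
time_s: 2.55
position: [0.348, 0.2543, 0.2703]
orientation: [-0.0, 0.706, 0.708, -0.0]
contact_force: [-0.2, 0.9, -0.2]
finger_gap: 0.998
gripper_force: 0.0
```

Request:
servo_tool:
  rows:
    - {"tx": -1,"ty": 0.32,"yaw": 0,"tz": 0,"hand": 1}
    - {"tx": -1,"ty": 0.32,"yaw": 0,"tz": 0,"hand": 1}
    - {"tx": -1,"ty": 0.32,"yaw": 0,"tz": 0,"hand": 1}
    - {"tx": -1,"ty": 0.32,"yaw": 0,"tz": 0,"hand": 1}
    - {"tx": -1,"ty": 0.32,"yaw": 0,"tz": 0,"hand": 1}
    - {"tx": -1,"ty": 0.32,"yaw": 0,"tz": 0,"hand": 1}
    - {"tx": -1,"ty": 0.32,"yaw": 0,"tz": 0,"hand": 1}
    - {"tx": -1,"ty": 0.32,"yaw": 0,"tz": 0,"hand": 1}

```text
time_s: 3.35
position: [0.3995, 0.0944, 0.2703]
orientation: [-0.0, 0.706, 0.708, -0.0]
contact_force: [0.4, 0.6, 0.1]
finger_gap: 0.999
gripper_force: 0.0
```

```bash
python3 - <<'E'
from h import *
save('wrist','w1'); go(.499,-.232,.17,0)
E
```

```text
t 3.4 pos [0.4002 0.0921 0.2703] head 0.04 tilt [ 0.    -0.002 -1.   ] units [-16.2    4.93   5.05] F [ 0.6 -1.4  0. ] gap 0.9997793183922139 0.0
yaw total 0.0001
```

Request:
servo_tool:
  rows:
    - {"tx": -1,"ty": 0.32,"yaw": 0,"tz": 0,"hand": 1}
    - {"tx": -1,"ty": 0.32,"yaw": 0,"tz": 0,"hand": 1}
    - {"tx": -1,"ty": 0.32,"yaw": 0,"tz": 0,"hand": 1}
    - {"tx": -1,"ty": 0.32,"yaw": 0,"tz": 0,"hand": 1}
    - {"tx": -1,"ty": 0.32,"yaw": 0,"tz": 0,"hand": 1}
    - {"tx": -1,"ty": 0.32,"yaw": 0,"tz": 0,"hand": 1}
    - {"tx": -1,"ty": 0.32,"yaw": 0,"tz": 0,"hand": 1}

```text
time_s: 4.1
position: [0.4446, -0.0451, 0.2703]
orientation: [-0.0, 0.706, 0.708, 0.0]
contact_force: [-0.0, 0.9, 0.8]
finger_gap: 1.003
gripper_force: 0.0
```

```bash
python3 - <<'E'
from h import *
save('wrist','w2'); go(.499,-.232,.17,0)
print(ray(load('w1'),280,210),ray(load('w2'),280,210))
w1=load('w1');w2=load('w2')
O=np.array([.5112,.1113]);x=np.array([.9597,.2811]);y=np.array([-.2811,.9597])
P=[(*(O+.032*x-.064*y),.187),(*(O-.07*y),.06),(*(O+.03*y),.165)]
print(proj(w1,P),proj(w2,P), proj(w2,[(.47,-.13,.04),(.53,-.13,.04)]))
a=cv2.imread('pics/w1.png');b=cv2.imread('pics/w2.png')
cv2.imwrite('pics/w12.png',cv2.resize(np.vstack([a,b]),(400,600)) if 0 else np.hstack([cv2.resize(a,(400,300)),cv2.resize(b,(400,300))]))
E
```

```text
t 4.15 pos [ 0.4453 -0.0476  0.2703] head 0.03 tilt [ 0.    -0.002 -1.   ] units [-9.21  2.68  5.03] F [-0.4 -2.2 -0.1] gap 1.0003199337441573 0.0
yaw total 0.0001
(array([0.39827316, 0.17584421, 0.43255871]), array([ 0.00699598, -0.277777  , -0.96062011])) (array([0.44339455, 0.03627459, 0.43256467]), array([ 0.00692238, -0.27749909, -0.96070096]))
[[476.84347495 264.97471632]
 [389.11731995 229.6683406 ]
 [408.17714002 160.44795418]] [[447.84590281  79.44379586]
 [360.14798331 105.98784285]
 [366.09640751 -46.9130168 ]] [[298.42048503 249.81862767]
 [345.37838526 249.94014774]]
```

View pics/w12.png

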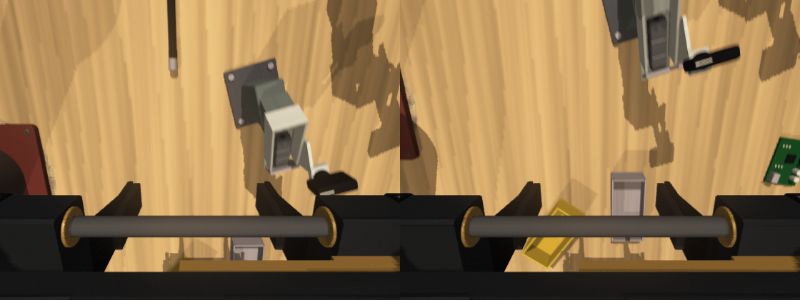

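The left frame (w1) shows the feeder's knob at about (333,184) in the pasted image. The right frame (w2) shows the knob at (712,58) and the tray's far rim corners at (611,173) and (644,173). All are a few mm from my predictions, so I'll refine from a still frame.

```bash
python3 - <<'E'
from h import *
save('wrist','w3');f=load('w3'); im=cv2.imread('pics/w3.png'); h=cv2.cvtColor(im,cv2.COLOR_BGR2HSV)
m=((h[...,1]<75)&(h[...,2]>60)).astype(np.uint8); m[:, :250]=0;m[:,390:]=0;m[:200]=0;m[300:]=0
k,l,s,c=cv2.connectedComponentsWithStats(m); i=1+s[1:,4].argmax(); print('tray',s[i])
cn=cv2.findContours((l==i).astype(np.uint8),0,1)[0][0]; p=cv2.approxPolyDP(cv2.convexHull(cn),3,True).reshape(-1,2)
for q in p: print(q,onz(f,*q,.04).round(4))
m=(h[...,2]<45).astype(np.uint8); m[130:]=0; m[:,:380]=0;m[:,500:]=0
k,l,s,c=cv2.connectedComponentsWithStats(m); i=1+s[1:,4].argmax(); print('knob',s[i],c[i],onz(f,*c[i],.171))
A=cv2.imread('pics/w3.png')[20:140,300:500]; B=im[220:340,250:450]
cv2.imwrite('pics/w3c.png',cv2.resize(np.hstack([A,B]),None,fx=2,fy=2,interpolation=cv2.INTER_CUBIC))
E
```

```text
tray [ 295  237   49   63 2949]
[338 237] [ 0.5203 -0.1155  0.04  ]
[343 248] [ 0.5275 -0.1305  0.04  ]
[340 299] [ 0.5279 -0.2044  0.04  ]
[295 299] [ 0.4675 -0.2045  0.04  ]
[295 238] [ 0.4661 -0.1169  0.04  ]
knob [ 395   56   80   39 1552] [435.22680412  75.00451031] [0.5586373  0.06044382 0.171     ]
```

View pics/w3c.png

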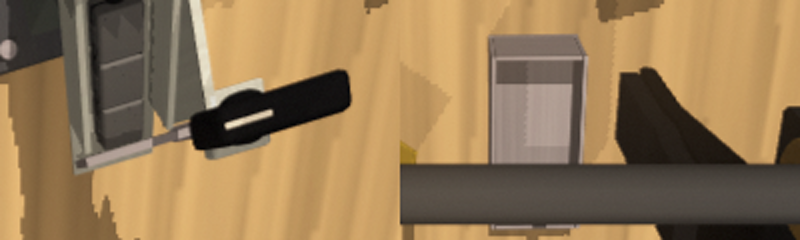

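```bash
python3 - <<'E'
from h import *
f=load('w3')
c=lambda u,v:(u/2+300,v/2+20)
print('block',onz(f,*c(237,118),.145),'bar ends top',onz(f,*c(194,135),.18),onz(f,*c(350,86),.18),'lip',onz(f,*c(78,170),.06),onz(f,*c(152,150),.06))
print('knobtri',tri(load('w3'),(435.2,75),load('scene0'),(293.6,195)),tri(load('w3'),(435.2,75),load('side0'),(254.5,189)))
print('rim -y',onz(f,318,334,.04)); go(.498,-.228,.1,0)
E
```

```text
block [0.55702763 0.06008156 0.145     ] bar ends top [0.5287341  0.05130675 0.18      ] [0.5812505  0.06728774 0.18      ] lip [0.50918748 0.04202294 0.06      ] [0.54762408 0.0520637  0.06      ]
knobtri (array([0.55425431, 0.06033893, 0.18035504]), np.float64(0.0017497554004653009)) (array([0.56059069, 0.0610204 , 0.16520891]), np.float64(0.001031797765025742))
rim -y [ 0.50049092 -0.25983991  0.04      ]
t 4.2 pos [ 0.4448 -0.0461  0.2702] head -0.03 tilt [-0.001 -0.    -1.   ] units [-9.09  2.67  8.51] F [-1.   0.6  0.9] gap 0.9959608167504218 0.0
yaw total -0.0001
```

Request:
servo_tool:
  rows:
    - {"tx": -1,"ty": 0.33,"yaw": 0,"tz": 1,"hand": 1}
    - {"tx": -1,"ty": 0.33,"yaw": 0,"tz": 1,"hand": 1}
    - {"tx": -1,"ty": 0.33,"yaw": 0,"tz": 1,"hand": 1}
    - {"tx": -1,"ty": 0.33,"yaw": 0,"tz": 1,"hand": 1}
    - {"tx": -1,"ty": 0.33,"yaw": 0,"tz": 1,"hand": 1}
    - {"tx": -1,"ty": 0.33,"yaw": 0,"tz": 1,"hand": 1}
    - {"tx": -1,"ty": 0.33,"yaw": 0,"tz": 1,"hand": 1}
    - {"tx": -1,"ty": 0.33,"yaw": 0,"tz": 1,"hand": 1}

```text
time_s: 5.0
position: [0.4979, -0.2041, 0.1096]
orientation: [-0.0, 0.706, 0.708, 0.0]
contact_force: [-0.2, -0.6, -0.2]
finger_gap: 1.002
gripper_force: 0.0
```

Request:
servo_tool:
  rows:
    - {"tx": -1,"ty": 0,"yaw": 0,"tz": 0.5,"hand": 1}
    - {"tx": -0.2,"ty": 0,"yaw": 0,"tz": 0,"hand": 1}
    - {"tx": 0,"ty": 0,"yaw": 0,"tz": 0,"hand": 1}

```text
time_s: 5.3
position: [0.4976, -0.228, 0.1005]
orientation: [-0.0, 0.707, 0.707, 0.0]
contact_force: [-0.5, 1.2, 0.4]
finger_gap: 1.004
gripper_force: 0.0
```

```bash
python3 - <<'E'
from h import *
go(.498,-.230,.011,0)
E
```

```text
t 5.3 pos [ 0.4976 -0.228   0.1005] head 0.06 tilt [-0.     0.001 -1.   ] units [-0.1   0.02  4.48] F [-0.5  1.2  0.4] gap 1.004375421968424 0.0
yaw total 0.0002
```

Request:
servo_tool:
  rows:
    - {"tx": -0.1,"ty": 0,"yaw": 0,"tz": 1,"hand": 1}
    - {"tx": 0,"ty": 0,"yaw": 0,"tz": 1,"hand": 1}
    - {"tx": 0,"ty": 0,"yaw": 0,"tz": 1,"hand": 1}
    - {"tx": 0,"ty": 0,"yaw": 0,"tz": 1,"hand": 1}
    - {"tx": 0,"ty": 0,"yaw": 0,"tz": 0.45,"hand": 1}
    - {"tx": 0,"ty": 0,"yaw": 0,"tz": 0,"hand": 0.6}
    - {"tx": 0,"ty": 0,"yaw": 0,"tz": 0,"hand": 0.5}
    - {"tx": 0,"ty": 0,"yaw": 0,"tz": 0,"hand": 0.5}

```text
time_s: 6.1
position: [0.4988, -0.2309, 0.0131]
orientation: [0.001, 0.706, 0.708, 0.0]
contact_force: [0.4, 0.8, -0.5]
finger_gap: 0.813
gripper_force: 0.0
```

Request:
servo_tool:
  rows:
    - {"tx": 0,"ty": 0,"yaw": 0,"tz": 0,"hand": 0.5}
    - {"tx": 0,"ty": 0,"yaw": 0,"tz": 0,"hand": 0.5}
    - {"tx": 0,"ty": 0,"yaw": 0,"tz": 0,"hand": 0.5}

```text
time_s: 6.4
position: [0.4986, -0.2311, 0.0128]
orientation: [0.001, 0.707, 0.708, 0.0]
contact_force: [0.1, 1.8, 6.1]
finger_gap: 0.711
gripper_force: 30.0
```

Request:
servo_tool:
  rows:
    - {"tx": 0,"ty": 0,"yaw": 0,"tz": -0.5,"hand": 0.5}
    - {"tx": 0,"ty": 0,"yaw": 0,"tz": -0.3,"hand": 0.5}
    - {"tx": 0,"ty": 0,"yaw": -0.015,"tz": 0,"hand": 0.5}
    - {"tx": 0,"ty": 0,"yaw": -0.015,"tz": 0,"hand": 0.5}
    - {"tx": 0,"ty": 0,"yaw": -0.0153,"tz": 0,"hand": 0.5}
    - {"tx": 0,"ty": 0,"yaw": 0,"tz": 0,"hand": 0.5}

```text
time_s: 7.0
position: [0.4976, -0.2306, 0.0278]
orientation: [-0.0, 0.599, 0.801, -0.0]
contact_force: [1.0, -1.2, -1.6]
finger_gap: 0.708
gripper_force: 30.0
```

```bash
python3 - <<'E'
from h import *
go(.5613,-.0652,.0136,16.3)
E
```

```text
t 7.0 pos [ 0.4976 -0.2306  0.0278] head 16.46 tilt [-0. -0. -1.] units [7.03 5.4  0.71] F [ 1.  -1.2 -1.6] gap 0.7078076932850403 29.988731215707958
yaw total 0.0004
```

Request:
servo_tool:
  rows:
    - {"tx": 0.5,"ty": 0.4,"yaw": 0,"tz": 0,"hand": 0.5}
    - {"tx": 0.93,"ty": 0.72,"yaw": 0,"tz": 0,"hand": 0.5}
    - {"tx": 0.93,"ty": 0.72,"yaw": 0,"tz": 0,"hand": 0.5}
    - {"tx": 0.93,"ty": 0.72,"yaw": 0,"tz": 0,"hand": 0.5}
    - {"tx": 0.93,"ty": 0.72,"yaw": 0,"tz": 0,"hand": 0.5}
    - {"tx": 0.93,"ty": 0.72,"yaw": 0,"tz": 0,"hand": 0.5}
    - {"tx": 0.93,"ty": 0.7,"yaw": 0,"tz": 0,"hand": 0.5}
    - {"tx": 0.95,"ty": 0.7,"yaw": 0,"tz": 0,"hand": 0.5}

```text
time_s: 7.8
position: [0.5618, -0.0633, 0.0276]
orientation: [-0.0, 0.6, 0.8, 0.0]
contact_force: [-0.0, -0.9, -0.7]
finger_gap: 0.709
gripper_force: 30.0
```

Request:
servo_tool:
  rows:
    - {"tx": 0,"ty": 0,"yaw": 0,"tz": 0.25,"hand": 0.5}
    - {"tx": 0,"ty": 0,"yaw": 0,"tz": 0.25,"hand": 0.5}
    - {"tx": 0,"ty": 0,"yaw": 0,"tz": 0.15,"hand": 0.5}
    - {"tx": 0,"ty": 0,"yaw": 0,"tz": 0.08,"hand": 0.5}
    - {"tx": 0,"ty": 0,"yaw": 0,"tz": 0,"hand": 0.5}

```text
time_s: 8.3
position: [0.5613, -0.0659, 0.0129]
orientation: [-0.0, 0.6, 0.8, -0.0]
contact_force: [0.6, -0.3, -1.0]
finger_gap: 0.709
gripper_force: 30.0
```

```bash
python3 - <<'E'
from h import *
save('side','s1'); save('wrist','w4');go(.5613,-.0652,.0136,16.3)
a=cv2.imread('pics/s1.png')[150:320,150:350];b=cv2.imread('pics/w4.png')
cv2.imwrite('pics/s1w4.png',np.hstack([cv2.resize(a,(400,340)),cv2.resize(b,(400,340))]))
E
```

```text
t 8.4 pos [ 0.5614 -0.0659  0.0129] head 16.34 tilt [-0. -0. -1.] units [ 0.04  0.   -0.03] F [-0.3  0.6 -1. ] gap 0.7098230551583858 29.98996855225414
yaw total 0.0001
```

View pics/s1w4.png

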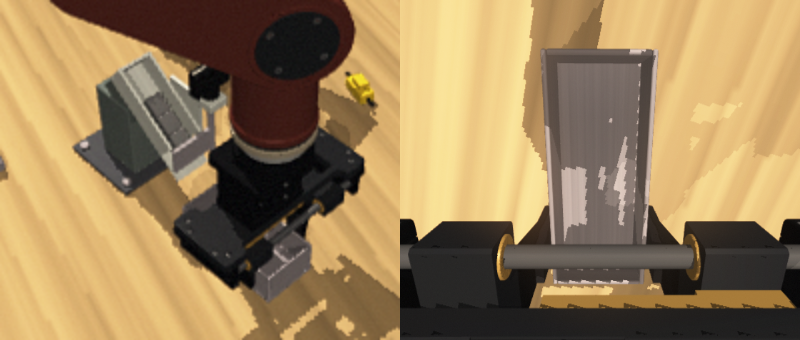

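Side view: the tray is held with its near end at (285,270), short of the spout, with the wrist column close to the knob. The wrist view shows the tray straight and empty in the fingers. I'll release it here and push it in from behind so the wrist stays clear of the knob.

Request:
servo_tool:
  rows:
    - {"tx": 0,"ty": 0,"yaw": 0,"tz": 0,"hand": 1}
    - {"tx": 0,"ty": 0,"yaw": 0,"tz": 0,"hand": 1}
    - {"tx": 0,"ty": 0,"yaw": 0,"tz": 0,"hand": 1}
    - {"tx": 0,"ty": 0,"yaw": 0,"tz": -0.9,"hand": 1}
    - {"tx": 0,"ty": 0,"yaw": 0,"tz": -0.9,"hand": 1}
    - {"tx": 0,"ty": 0,"yaw": 0,"tz": -0.4,"hand": 0.7}
    - {"tx": -0.9,"ty": 0,"yaw": 0,"tz": 0,"hand": 0.4}
    - {"tx": -0.9,"ty": 0,"yaw": 0,"tz": 0,"hand": 0.4}

```text
time_s: 9.2
position: [0.572, -0.1007, 0.0569]
orientation: [0.0, 0.598, 0.801, -0.0]
contact_force: [0.9, -0.5, 0.1]
finger_gap: 0.809
gripper_force: 0.0
```

Request:
servo_tool:
  rows:
    - {"tx": -0.9,"ty": 0,"yaw": 0,"tz": 0,"hand": 0.4}
    - {"tx": 0,"ty": 0,"yaw": 0,"tz": 0.8,"hand": 0.4}
    - {"tx": 0,"ty": 0,"yaw": 0,"tz": 0.8,"hand": 0.4}
    - {"tx": 0,"ty": 0,"yaw": 0,"tz": 0.6,"hand": 0.4}
    - {"tx": 0.3,"ty": 0,"yaw": 0,"tz": 0,"hand": 0.4}
    - {"tx": 0.3,"ty": 0,"yaw": 0,"tz": 0,"hand": 0.4}

```text
time_s: 9.8
position: [0.5724, -0.1043, 0.0118]
orientation: [-0.001, 0.599, 0.801, -0.0]
contact_force: [0.2, -0.7, 0.1]
finger_gap: 0.41
gripper_force: 1.0
```

Request:
servo_tool:
  rows:
    - {"tx": 0.3,"ty": 0,"yaw": 0,"tz": 0,"hand": 0.4}
    - {"tx": 0.3,"ty": 0,"yaw": 0,"tz": 0,"hand": 0.4}
    - {"tx": 0.3,"ty": 0,"yaw": 0,"tz": 0,"hand": 0.4}
    - {"tx": 0.3,"ty": 0,"yaw": 0,"tz": 0,"hand": 0.4}
    - {"tx": 0.3,"ty": 0,"yaw": 0,"tz": 0,"hand": 0.4}
    - {"tx": 0.3,"ty": 0,"yaw": 0,"tz": 0,"hand": 0.4}
    - {"tx": 0.2,"ty": 0,"yaw": 0,"tz": 0,"hand": 0.4}
    - {"tx": 0,"ty": 0,"yaw": 0,"tz": 0,"hand": 0.4}

```text
time_s: 10.6
position: [0.5617, -0.0664, 0.0128]
orientation: [-0.0, 0.599, 0.801, -0.0]
contact_force: [0.8, 0.3, -0.6]
finger_gap: 0.401
gripper_force: 0.0
```

```bash
python3 - <<'E'
from h import *
save('wrist','w5');go(.5613,-.0652,.0136,16.3)
f=load('w5');o=np.array([.529,.0452]);y=np.array([-.2811,.9597]);x=np.array([.9597,.2811])
im=cv2.imread('pics/w5.png')
for a in(-.031,.031): 
  for b in(.025,-.105): cv2.circle(im,tuple(proj(f,[(*(o+a*x+b*y),.04)])[0].astype(int).tolist()),3,(0,0,255),-1)
cv2.circle(im,tuple(proj(f,[(*o,.06)])[0].astype(int).tolist()),3,(0,255,0),-1)
cv2.imwrite('pics/w5c.png',im)
E
```

```text
t 10.65 pos [ 0.5618 -0.0666  0.0128] head 16.44 tilt [-0.001  0.    -1.   ] units [ 0.08 -0.   -0.04] F [ 0.4  0.5 -0.3] gap 0.40351557949350053 0.0
yaw total 0.0004
```

View pics/w5c.png

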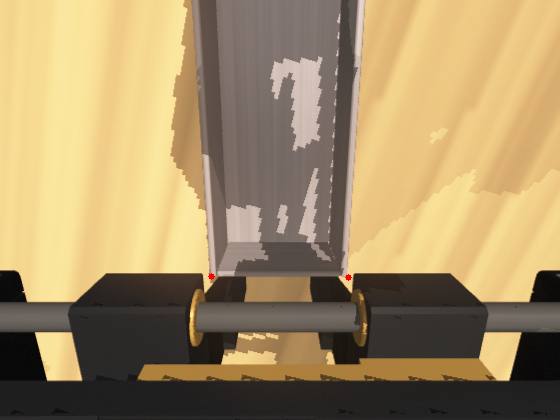

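The wrist view shows the tray's near rim corners at (211,275) and (347,276), right on the predicted red marks. The tray is in place, so on to the knob.

Request:
servo_tool:
  rows:
    - {"tx": -1,"ty": 0,"yaw": 0,"tz": 0,"hand": 0.4}
    - {"tx": -1,"ty": 0,"yaw": 0,"tz": -0.5,"hand": 0.4}
    - {"tx": 0,"ty": 0,"yaw": 0,"tz": -1,"hand": 0.5}
    - {"tx": 0,"ty": 0,"yaw": 0,"tz": -1,"hand": 0.6}
    - {"tx": 0,"ty": 0,"yaw": 0,"tz": -1,"hand": 0.6}
    - {"tx": 0,"ty": 0,"yaw": 0,"tz": -1,"hand": 0.6}
    - {"tx": 0,"ty": 0,"yaw": 0,"tz": -1,"hand": 0.6}
    - {"tx": 0,"ty": 0,"yaw": 0,"tz": -1,"hand": 0.6}

```text
time_s: 11.45
position: [0.5737, -0.1065, 0.1446]
orientation: [0.0, 0.599, 0.8, 0.0]
contact_force: [0.1, 0.5, -0.1]
finger_gap: 0.599
gripper_force: 0.0
```

Request:
servo_tool:
  rows:
    - {"tx": 0,"ty": 0,"yaw": 0.0228,"tz": -1,"hand": 0.6}
    - {"tx": 0,"ty": 0,"yaw": 0.0228,"tz": -1,"hand": 0.6}
    - {"tx": 0,"ty": 0,"yaw": 0.0228,"tz": -1,"hand": 0.6}
    - {"tx": 0,"ty": 0,"yaw": 0.0228,"tz": -0.8,"hand": 0.6}
    - {"tx": 0,"ty": 0,"yaw": 0.0228,"tz": 0,"hand": 0.6}
    - {"tx": 0,"ty": 0,"yaw": 0.0228,"tz": 0,"hand": 0.6}
    - {"tx": 0,"ty": 0,"yaw": 0.0228,"tz": 0,"hand": 0.6}
    - {"tx": 0,"ty": 0,"yaw": 0.0228,"tz": 0,"hand": 0.6}

```text
time_s: 12.25
position: [0.5736, -0.1065, 0.2198]
orientation: [0.0, 0.939, 0.345, 0.0]
contact_force: [0.1, -0.7, -0.2]
finger_gap: 0.599
gripper_force: 0.0
```

Request:
servo_tool:
  rows:
    - {"tx": 0,"ty": 0,"yaw": 0.0228,"tz": 0,"hand": 0.6}
    - {"tx": 0,"ty": 0,"yaw": 0.0228,"tz": 0,"hand": 0.6}
    - {"tx": 0,"ty": 0,"yaw": 0.0228,"tz": 0,"hand": 0.6}
    - {"tx": 0,"ty": 0,"yaw": 0,"tz": 0,"hand": 0.6}

```text
time_s: 12.65
position: [0.5736, -0.1064, 0.2197]
orientation: [0.0, 0.99, 0.139, 0.0]
contact_force: [-0.0, -0.3, 0.0]
finger_gap: 0.599
gripper_force: 0.0
```

```bash
python3 - <<'E'
from h import *
save('wrist','w6');go(.558,.060,.225,-73.7)
f=load('w6');h=cv2.cvtColor(cv2.imread('pics/w6.png'),cv2.COLOR_BGR2HSV); print(proj(f,[(.558,.06,.187),(.558,.06,.145)]))
print(ray(f,280,210))
E
```

```text
t 12.7 pos [ 0.5736 -0.1063  0.2196] head -73.75 tilt [ 0.001 -0.    -1.   ] units [ 1.58 -8.2  -0.27] F [-0.2  1.2  1.1] gap 0.5996278674144877 0.0
yaw total -0.0001
[[  5.8656491  199.47526682]
 [ 51.09622795 185.14937379]]
(array([ 0.65124678, -0.08432015,  0.3819411 ]), array([-0.26504516, -0.08347703, -0.96061576]))
```

Request:
servo_tool:
  rows:
    - {"tx": 0.2,"ty": -1,"yaw": 0,"tz": -0.25,"hand": 0.6}
    - {"tx": 0.2,"ty": -1,"yaw": 0,"tz": 0,"hand": 0.6}
    - {"tx": 0.2,"ty": -1,"yaw": 0,"tz": 0,"hand": 0.6}
    - {"tx": 0.2,"ty": -1,"yaw": 0,"tz": 0,"hand": 0.6}
    - {"tx": 0.2,"ty": -1,"yaw": 0,"tz": 0,"hand": 0.6}
    - {"tx": 0.2,"ty": -1,"yaw": 0,"tz": 0,"hand": 0.6}
    - {"tx": 0.2,"ty": -1,"yaw": 0,"tz": 0,"hand": 0.6}
    - {"tx": 0.18,"ty": -1,"yaw": 0,"tz": 0,"hand": 0.6}

```text
time_s: 13.5
position: [0.5594, 0.0575, 0.2244]
orientation: [0.0, 0.99, 0.142, 0.0]
contact_force: [0.1, 0.3, -1.2]
finger_gap: 0.595
gripper_force: 0.0
```

Request:
servo_tool:
  rows:
    - {"tx": 0,"ty": -0.2,"yaw": 0,"tz": 0,"hand": 0.6}
    - {"tx": 0,"ty": 0,"yaw": 0,"tz": 0,"hand": 0.6}

```text
time_s: 13.7
position: [0.5583, 0.0609, 0.2242]
orientation: [0.0, 0.99, 0.142, 0.0]
contact_force: [0.6, -0.8, 0.7]
finger_gap: 0.602
gripper_force: 0.0
```

```bash
python3 - <<'E'
from h import *
save('wrist','w7');go(.558,.060,.155,-73.7)
f=load('w7');im=cv2.imread('pics/w7.png'); x=np.array([.9597,.2811]);y=np.array([-.2811,.9597]);o=np.array([.558,.06])
for a in(-.023,0,.023):
  for b in(-.007,.007):
    cv2.circle(im,tuple(proj(f,[(*(o+a*x+b*y),.187)])[0].astype(int).tolist()),2,(0,0,255),-1)
cv2.circle(im,tuple(proj(f,[(*(o-.032*x-.006*y),.06)])[0].astype(int).tolist()),3,(0,255,0),-1)
cv2.imwrite('pics/w7c.png',im)
E
```

```text
t 13.75 pos [0.5584 0.0603 0.2241] head -73.76 tilt [ 0.    -0.001 -1.   ] units [-0.02  0.01  3.46] F [ 0.8  0.3 -0.2] gap 0.6025033186335748 0.0
yaw total -0.0002
```

View pics/w7c.png

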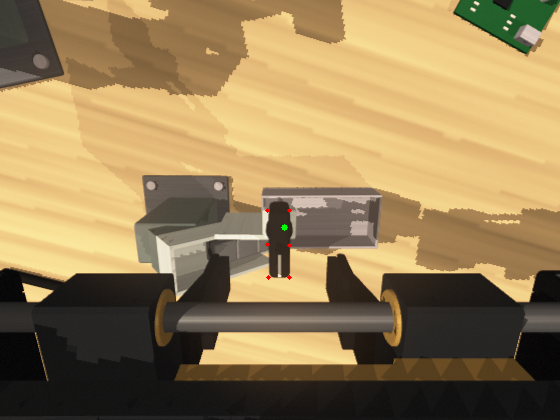

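The wrist view shows the knob bar at (280,202–277), lining up with the red dots and centred between the fingers. The chute mouth lies over the tray's left end. I'll descend and grip.

Request:
servo_tool:
  rows:
    - {"tx": 0,"ty": 0,"yaw": 0,"tz": 0.9,"hand": 0.6}
    - {"tx": 0,"ty": 0,"yaw": 0,"tz": 0.9,"hand": 0.6}
    - {"tx": 0,"ty": 0,"yaw": 0,"tz": 0.9,"hand": 0.6}
    - {"tx": 0,"ty": 0,"yaw": 0,"tz": 0.7,"hand": 0.6}
    - {"tx": 0,"ty": 0,"yaw": 0,"tz": 0,"hand": 0.3}
    - {"tx": 0,"ty": 0,"yaw": 0,"tz": 0,"hand": 0.1}
    - {"tx": 0,"ty": 0,"yaw": 0,"tz": 0,"hand": 0}
    - {"tx": 0,"ty": 0,"yaw": 0,"tz": 0,"hand": 0}

```text
time_s: 14.55
position: [0.559, 0.0608, 0.1572]
orientation: [0.0, 0.99, 0.14, 0.001]
contact_force: [-0.5, -0.5, 0.8]
finger_gap: 0.321
gripper_force: 0.0
```

Request:
servo_tool:
  rows:
    - {"tx": 0,"ty": 0,"yaw": 0,"tz": 0,"hand": 0}
    - {"tx": 0,"ty": 0,"yaw": 0,"tz": 0,"hand": 0}
    - {"tx": 0,"ty": 0,"yaw": 0,"tz": 0,"hand": 0}

```text
time_s: 14.85
position: [0.5587, 0.0604, 0.1566]
orientation: [0.001, 0.99, 0.14, 0.001]
contact_force: [0.8, -3.5, 2.8]
finger_gap: 0.156
gripper_force: 30.0
```

Request:
servo_tool:
  rows:
    - {"tx": 0,"ty": 0,"yaw": -0.015,"tz": 0,"hand": 0}
    - {"tx": 0,"ty": 0,"yaw": -0.015,"tz": 0,"hand": 0}
    - {"tx": 0,"ty": 0,"yaw": -0.015,"tz": 0,"hand": 0}
    - {"tx": 0,"ty": 0,"yaw": -0.015,"tz": 0,"hand": 0}
    - {"tx": 0,"ty": 0,"yaw": -0.015,"tz": 0,"hand": 0}
    - {"tx": 0,"ty": 0,"yaw": -0.015,"tz": 0,"hand": 0}

```text
time_s: 15.45
position: [0.5585, 0.0608, 0.1566]
orientation: [0.0, 0.911, 0.413, 0.0]
contact_force: [-0.9, -1.1, 3.1]
finger_gap: 0.159
gripper_force: 30.0
```

Request:
servo_tool:
  rows:
    - {"tx": 0,"ty": 0,"yaw": -0.018,"tz": 0,"hand": 0}
    - {"tx": 0,"ty": 0,"yaw": -0.018,"tz": 0,"hand": 0}
    - {"tx": 0,"ty": 0,"yaw": -0.018,"tz": 0,"hand": 0}
    - {"tx": 0,"ty": 0,"yaw": -0.018,"tz": 0,"hand": 0}
    - {"tx": 0,"ty": 0,"yaw": -0.018,"tz": 0,"hand": 0}
    - {"tx": 0,"ty": 0,"yaw": -0.018,"tz": 0,"hand": 0}
    - {"tx": 0,"ty": 0,"yaw": 0,"tz": 0,"hand": 0}

```text
time_s: 16.15
position: [0.558, 0.061, 0.1566]
orientation: [-0.0, 0.723, 0.691, -0.0]
contact_force: [-3.7, -0.3, 6.4]
finger_gap: 0.157
gripper_force: 30.0
```

Request:
servo_tool:
  rows:
    - {"tx": 0,"ty": 0,"yaw": 0,"tz": 0,"hand": 0}
    - {"tx": 0,"ty": 0,"yaw": 0,"tz": 0,"hand": 0}
    - {"tx": 0,"ty": 0,"yaw": 0,"tz": 0,"hand": 0}
    - {"tx": 0,"ty": 0,"yaw": 0,"tz": 0,"hand": 0}
    - {"tx": 0,"ty": 0,"yaw": 0,"tz": 0,"hand": 0}

```text
time_s: 16.65
position: [0.558, 0.061, 0.1566]
orientation: [-0.0, 0.724, 0.69, -0.0]
contact_force: [-3.4, -1.4, 5.6]
finger_gap: 0.156
gripper_force: 30.0
```

```bash
python3 - <<'E'
from h import *
save('wrist','w8');save('side','s8');save('scene','c8');go(.558,.060,.155,-1.7)
a=cv2.imread('pics/w8.png');b=cv2.imread('pics/c8.png')[150:270,200:360]
cv2.imwrite('pics/w8c.png',np.hstack([cv2.resize(a,(400,300)),cv2.resize(b,(400,300),interpolation=cv2.INTER_CUBIC)]))
E
```

```text
t 16.8 pos [0.558  0.061  0.1566] head -2.78 tilt [-0.  0. -1.] units [-0.05  0.    0.08] F [-3.9  0.1  5.6] gap 0.1593951873938845 30.000970917753875
yaw total -0.003
```

View pics/w8c.png

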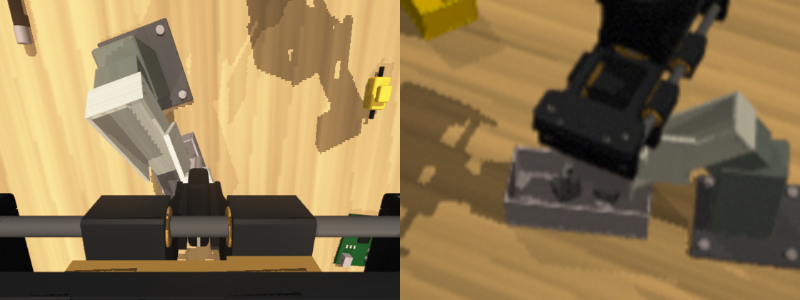

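The wrist view shows the knob turned by 71°, with the chute at about (130,125) looking empty. The scene view shows dark chokes in the tray near (565,185) and (605,190). That was my tenth picture, so the remaining checks are numeric.

```bash
python3 - <<'E'
from h import *
o=np.array([.529,.0452]);y=np.array([-.2811,.9597]);t=np.tan(np.radians(38))
S=np.arange(.0,.1,.008)
for n in('side0','s8','w1','w8'):
    g=cv2.cvtColor(cv2.imread(f'pics/{n}.png'),cv2.COLOR_BGR2GRAY);f=load(n)
    p=proj(f,[(*(o+s*y),.06+s*t+.004) for s in S]).astype(int)
    print(n,[int(g[v-1:v+2,u-1:u+2].mean()) if 0<v<419 and 0<u<559 else -1 for u,v in p])
E
```

```text
side0 [126, 66, 83, 60, 62, 64, 61, 65, 58, 112, 119, 115, 94]
s8 [135, 137, 138, 123, 130, 127, 123, 131, 127, 119, 126, 76, 90]
w1 [81, 90, 83, 88, 88, 81, 65, 44, 48, 166, 208, 206, 210]
w8 [97, 167, 169, 171, 158, 154, 152, 155, 139, 168, 141, 235, 233]
```

Chute empty (dark choke pixels gone). Turning the knob back.

Request:
servo_tool:
  rows:
    - {"tx": 0,"ty": 0,"yaw": 0.018,"tz": 0,"hand": 0}
    - {"tx": 0,"ty": 0,"yaw": 0.018,"tz": 0,"hand": 0}
    - {"tx": 0,"ty": 0,"yaw": 0.018,"tz": 0,"hand": 0}
    - {"tx": 0,"ty": 0,"yaw": 0.018,"tz": 0,"hand": 0}
    - {"tx": 0,"ty": 0,"yaw": 0.018,"tz": 0,"hand": 0}
    - {"tx": 0,"ty": 0,"yaw": 0.018,"tz": 0,"hand": 0}
    - {"tx": 0,"ty": 0,"yaw": 0.018,"tz": 0,"hand": 0}
    - {"tx": 0,"ty": 0,"yaw": 0.018,"tz": 0,"hand": 0}

```text
time_s: 17.6
position: [0.5586, 0.0607, 0.1566]
orientation: [0.0, 0.953, 0.302, 0.0]
contact_force: [-1.5, -1.5, 4.3]
finger_gap: 0.157
gripper_force: 30.0
```

Request:
servo_tool:
  rows:
    - {"tx": 0,"ty": 0,"yaw": 0.018,"tz": 0,"hand": 0}
    - {"tx": 0,"ty": 0,"yaw": 0.018,"tz": 0,"hand": 0}
    - {"tx": 0,"ty": 0,"yaw": 0.018,"tz": 0,"hand": 0}
    - {"tx": 0,"ty": 0,"yaw": 0,"tz": 0,"hand": 0}
    - {"tx": 0,"ty": 0,"yaw": 0,"tz": 0,"hand": 0}
    - {"tx": 0,"ty": 0,"yaw": 0,"tz": 0,"hand": 0.5}
    - {"tx": 0,"ty": 0,"yaw": 0,"tz": 0,"hand": 0.6}
    - {"tx": 0,"ty": 0,"yaw": 0,"tz": 0,"hand": 0.6}

```text
time_s: 18.4
position: [0.5577, 0.0613, 0.1553]
orientation: [-0.0, 0.99, 0.141, -0.001]
contact_force: [-0.6, -0.1, -0.7]
finger_gap: 0.352
gripper_force: 0.0
```

Request:
servo_tool:
  rows:
    - {"tx": 0,"ty": 0,"yaw": 0,"tz": -1,"hand": 0.6}
    - {"tx": 0,"ty": 0,"yaw": 0,"tz": -1,"hand": 0.6}
    - {"tx": 0,"ty": 0,"yaw": 0,"tz": -1,"hand": 0.6}
    - {"tx": 0,"ty": 0,"yaw": 0,"tz": -1,"hand": 0.6}
    - {"tx": 0,"ty": 0,"yaw": 0,"tz": -1,"hand": 0.6}
    - {"tx": 0,"ty": 0,"yaw": 0,"tz": 0,"hand": 0.6}

```text
time_s: 19.0
position: [0.5598, 0.0611, 0.2589]
orientation: [0.0, 0.99, 0.141, 0.003]
contact_force: [-0.3, 0.7, -0.5]
finger_gap: 0.599
gripper_force: 0.0
```

Request:
servo_tool:
  rows:
    - {"tx": -1,"ty": 1,"yaw": 0,"tz": 0,"hand": 0.6}
    - {"tx": -1,"ty": 1,"yaw": 0,"tz": 0,"hand": 0.6}
    - {"tx": -1,"ty": 1,"yaw": 0,"tz": 0,"hand": 0.6}
    - {"tx": -1,"ty": 1,"yaw": 0,"tz": 0,"hand": 0.6}
    - {"tx": -1,"ty": 0.5,"yaw": 0,"tz": 0,"hand": 0.6}
    - {"tx": 0,"ty": 0,"yaw": 0,"tz": 0,"hand": 0.6}
    - {"tx": 0,"ty": 0,"yaw": 0,"tz": 0,"hand": 0.6}

```text
time_s: 19.7
position: [0.4869, -0.0532, 0.2549]
orientation: [-0.0, 0.99, 0.14, -0.0]
contact_force: [-0.3, 0.1, 0.8]
finger_gap: 0.601
gripper_force: 0.0
```

```bash
python3 - <<'E'
from h import *
go(.558,.06,.2,-73.7)
o=np.array([.529,.0452]);y=np.array([-.2811,.9597]);x=np.array([.9597,.2811])
for n,c in(('scene','scene9'),('side','side9'),('wrist','wrist9')):
    save(n,c);f=load(c);im=cv2.imread(f'pics/{c}.png');h=cv2.cvtColor(im,cv2.COLOR_BGR2HSV)
    # rectified view (1 px = 1 mm) of tray area at z=.02: columns feeder x, rows along -y
    q=[(a,b) for a,b in((-.05,.05),(.05,.05),(.05,-.13),(-.05,-.13))]
    P=proj(f,[(*(o+a*x+b*y),.02) for a,b in q]).astype(np.float32)
    H=cv2.getPerspectiveTransform(P,np.float32([[0,0],[100,0],[100,180],[0,180]]))
    g=cv2.warpPerspective(h[...,2],H,(100,180));print(n)
    print('\n'.join(' '.join('%3d'%g[r:r+6,k:k+5].mean() for k in range(10,90,5)) for r in range(30,175,6)))
    # knob dark blob
    p=proj(f,[(.558,.06,.171)])[0].astype(int);m=(h[...,2]<45).astype(np.uint8)
    k,l,s,ce=cv2.connectedComponentsWithStats(m)
    if 0<=p[1]<420 and 0<=p[0]<560 and l[p[1],p[0]]:
        i=l[p[1],p[0]];r=cv2.minAreaRect(np.argwhere(l==i)[:,::-1].astype(np.float32));b=cv2.boxPoints(r);print('knob',s[i],r)
E
```

```text
t 19.7 pos [ 0.4869 -0.0532  0.2549] head -73.93 tilt [-0.001  0.001 -1.   ] units [ 4.99 -4.45  2.75] F [-0.3  0.1  0.8] gap 0.6008460503420084 0.0
yaw total -0.0006
scene
 89  90  90  88  80  70  68  68  68  67  78  87  71  70  69  72
 85  88  90  88  85  82  74  72  69  68  84  92  70  70  69  76
 79  78  78  77  75  74  73  71  70  68  82 100  71  69  68  73
 70  58  58  60  60  58  59  60  65  66  78  91  71  70  69  72
 66  58  57  53  47  47  45  39  40  56  87  89  70  69  68  76
 60  58  56  50  46  53  56  47  39  69 114 101  70  68  68  74
 58  58  55  49  47  52  54  45  46  87 103  99  71  69  68  74
 58  57  56  54  52  55  54  40  50  77  81  87  71  69  68  71
 57  57  57  57  62  65  64  64  65  66  81  87  70  69  67  74
 57  57  56  54  57  60  62  60  61  66  84  99  70  69  67  72
 57  55  52  47  44  42  39  38  41  57  77  96  71  69  68  70
 57  56  54  40  50  46  39  36  35  41  69  86  71  69  68  72
 65  72  81  68  67  45  39  40  38  37  69  89  69  69  68  73
 69  65  63  64  59  52  51  47  42  54  81 100  70  69  68  72
 69  67  62  58  59  60  55  56
[... 3375 characters left out ...]
 167 102 110 105  89  92 102 109 126 131 165 129 147 196 219
165 167 102 111 107 109 108 110 108 111 121 165 113 136 201 222
163 167 106 112 108 110 109 110 112 111 134 171 111 135 208 224
182 168 130 125 108 110 109 114 165 112 133 170 111 135 211 224
194 167 136 164 138 122 110 115 167 113 159 167 111 134 214 222
194 167 137 186 179 182 117 119 134 112 154 174 111 129 214 231
191 172 154 154 134 135 105 103 102 102 104 122 105 128 223 233
199 153 145 147 147 150 150 149 150 145 140 139 146 180 235 232
195 149 147 153 152 155 154 155 153 145 142 141 153 209 235 231
190 147 149 154 153 155 154 155 150 143 142 143 160 231 233 231
181 146 153 154 155 155 154 154 148 142 141 148 182 236 232 231
```

```bash
python3 - <<'E'
from h import *
o=np.array([.529,.0452]);y=np.array([-.2811,.9597]);x=np.array([.9597,.2811])
h0=cv2.cvtColor(cv2.imread('pics/scene0.png'),cv2.COLOR_BGR2HSV);m=(h0[...,2]<45).astype(np.uint8);k,l,s,c=cv2.connectedComponentsWithStats(m);print('knob0',s[l[199,292]])
for n in('wrist9','scene9'):
    f=load(n);h=cv2.cvtColor(cv2.imread(f'pics/{n}.png'),cv2.COLOR_BGR2HSV);m=((h[...,1]<70)).astype(np.uint8);m=cv2.morphologyEx(m,cv2.MORPH_OPEN,np.ones((3,3)))
    k,l,s,c=cv2.connectedComponentsWithStats(m);print(n,[(s[i].tolist(),onz(f,*c[i],.01)[:2].round(3).tolist()) for i in range(1,k) if s[i,4]>25])
f=load('wrist9');im=cv2.imread('pics/wrist9.png')
P=proj(f,[(*(o+a*x+b*y),.021) for a,b in((-.035,.03),(.035,.03),(.035,-.11),(-.035,-.11))]).astype(np.float32)
H=cv2.getPerspectiveTransform(P,np.float32([[0,0],[70,0],[70,140],[0,140]]))
g=cv2.warpPerspective(im,H,(70,140));v=cv2.cvtColor(g,cv2.COLOR_BGR2HSV)
for ch,nm in((0,'H'),(1,'S'),(2,'V')):
    print(nm);print('\n'.join(' '.join('%3d'%v[r:r+3,k:k+3,ch].mean() for k in range(3,54,3)) for r in range(12,92,3)))
E
```

```text
knob0 [288 187   9  26 156]
wrist9 [([536, 0, 24, 37, 641], [0.743, -0.284]), ([35, 73, 263, 90, 15712], [0.513, 0.095]), ([49, 217, 21, 13, 200], [0.355, 0.204]), ([394, 271, 166, 87, 8455], [0.368, -0.388]), ([0, 272, 5, 6, 28], [0.259, 0.272]), ([6, 272, 6, 6, 28], [0.262, 0.263]), ([0, 279, 560, 141, 37236], [0.19, -0.044]), ([12, 280, 10, 12, 80], [0.247, 0.252]), ([1, 287, 7, 6, 28], [0.237, 0.268]), ([12, 293, 8, 7, 34], [0.23, 0.252]), ([5, 340, 15, 10, 60], [0.147, 0.252]), ([24, 340, 7, 10, 48], [0.153, 0.233]), ([14, 350, 8, 8, 46], [0.132, 0.244]), ([519, 352, 8, 8, 31], [0.339, -0.473]), ([4, 356, 6, 7, 27], [0.118, 0.26])]
scene9 [([431, 0, 23, 43, 400], [-0.517, 0.206]), ([247, 3, 13, 13, 126], [-0.328, -0.445]), ([477, 4, 6, 8, 34], [-0.658, 0.317]), ([254, 16, 7, 5, 26], [-0.272, -0.402]), ([67, 33, 22, 15, 255], [0.094, -0.903]), ([229, 41, 47, 17, 322], [-0.087, -0.334]), ([260, 59, 20, 7, 88], [-0.048, -0.255]), ([196, 65, 45, 31, 801], [0.102, -0.371]), ([267, 71, 40, 42, 986], [0.059, -0.15]), ([254, 89, 12, 4, 45], [0.095, -0.226]), ([203, 97, 12, 6, 51], [0.19
[... 5531 characters left out ...]
 116 182 181 182 170
 98  95 109 108 105 107 109 106 106 106 107 105 123 180 182 182 177
 97  95 109 109 104  96  93  95  98 102 106 105 112 175 182 182 177
 98  95 108 109 102  91  91  89  88  87  85  89 125 181 182 182 168
 97  95 109 109 100  95  93  85  76  90  93  87 117 182 182 182 177
 99  95 109 110  94  97  85  60  56  86  92  84 106 163 182 182 189
114  95 108  97  94 140 127  63  59  81  77  71 104 163 182 177 152
125  95 105  81 104 142 142 128 122 130  95  83 113 168 143 135 129
129  96 109  94  87 104 113 121 130 126  94  85 108 125 129 129 129
131  95 108 108  81  81  83  89  90  88  86  79  98 129 130 129 130
131  95 109 110  95  79  86  95  94  93  84  93 110 131 130 130 136
```

```bash
python3 -c "
from rig import sign_off; print(sign_off())"
```

```text
the job is handed in; nothing more can be done
None
```

I handed the job in at about 20 s. The tray stands under the spout, the gate knob is clicked shut and the chute is empty. The third choke is inferred: I made out one choke plus a region in the tray that looks like two touching, and none on the desk. No verdict came back.

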